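# Sort out the spice tins that rock

### The job

Four spice tins that look alike stand in a row under the front edge of the shelf; two of them have bent bottoms. By pressing at their rims where they stand, find the two that rock, and set those two upright in the wooden tray. Leave the two steady tins standing where they are, and do not disturb the other things around them.

Things in the scene. Friction and masses are not known exactly. Their poses are not given: they have to be found in the camera images.
- riser: shelf standing on the worktop, fixed: wooden board 140 mm deep, 620 mm wide, 18 mm thick, its underside 240 mm above the worktop, on steel C-legs near its two ends; jars stand on it. Origin: on the worktop straight below the middle of the board's front edge; x runs back under the board, y along the front edge, z up
- riser_front (a point): middle of the board's lower front edge, 240 mm above the worktop, axes as riser. The tins stand in a row 25 to 40 mm behind this edge, at least 100 mm between centres. Come in from the front, below the board, the tool tilted about 30 degrees from vertical (its back towards the robot), and draw a tin out to the front before lifting it high
- tin_a: spice tin, one of four that look alike: low closed aluminium can, 66 mm across, 20 mm tall, about 0.13 to 0.21 kg, flat lid polished and slippery. Origin: centre of its underside, z up. All four stand level when left alone. A sound tin gives under 1.5 mm and 0.05 rad when pressed at the rim; a bent one rocks, see tin_a_lid
- tin_b: spice tin, one of four that look alike: low closed aluminium can, 66 mm across, 20 mm tall, about 0.13 to 0.21 kg, flat lid polished and slippery. Origin: centre of its underside, z up. All four stand level when left alone. A sound tin gives under 1.5 mm and 0.05 rad when pressed at the rim; a bent one rocks, see tin_b_lid
- tin_c: spice tin, one of four that look alike: low closed aluminium can, 66 mm across, 20 mm tall, about 0.13 to 0.21 kg, flat lid polished and slippery. Origin: centre of its underside, z up. All four stand level when left alone. A sound tin gives under 1.5 mm and 0.05 rad when pressed at the rim; a bent one rocks, see tin_c_lid
- tin_d: spice tin, one of four that look alike: low closed aluminium can, 66 mm across, 20 mm tall, about 0.13 to 0.21 kg, flat lid polished and slippery. Origin: centre of its underside, z up. All four stand level when left alone. A sound tin gives under 1.5 mm and 0.05 rad when pressed at the rim; a bent one rocks, see tin_d_lid
- tin_a_lid (a point): centre of that tin's lid top, 20 mm up. If bent, the tin stands on a 10 mm wide ridge across its underside, direction unseen; the rest is 4 mm clear. Pressed at the rim (1 to 6 N) off the ridge it tips about 0.14 rad, that rim sinking 2 to 5 mm, and comes back; over a ridge end it stays. Two rim spots a quarter turn apart tell. Keep the press 20 to 30 mm from the centre
- tin_b_lid (a point): centre of that tin's lid top, 20 mm up. If bent, the tin stands on a 10 mm wide ridge across its underside, direction unseen; the rest is 4 mm clear. Pressed at the rim (1 to 6 N) off the ridge it tips about 0.14 rad, that rim sinking 2 to 5 mm, and comes back; over a ridge end it stays. Two rim spots a quarter turn apart tell. Keep the press 20 to 30 mm from the centre
- tin_c_lid (a point): centre of that tin's lid top, 20 mm up. If bent, the tin stands on a 10 mm wide ridge across its underside, direction unseen; the rest is 4 mm clear. Pressed at the rim (1 to 6 N) off the ridge it tips about 0.14 rad, that rim sinking 2 to 5 mm, and comes back; over a ridge end it stays. Two rim spots a quarter turn apart tell. Keep the press 20 to 30 mm from the centre
- tin_d_lid (a point): centre of that tin's lid top, 20 mm up. If bent, the tin stands on a 10 mm wide ridge across its underside, direction unseen; the rest is 4 mm clear. Pressed at the rim (1 to 6 N) off the ridge it tips about 0.14 rad, that rim sinking 2 to 5 mm, and comes back; over a ridge end it stays. Two rim spots a quarter turn apart tell. Keep the press 20 to 30 mm from the centre
- tray: open wooden tray, fixed, 130 mm (x) by 270 mm (y), 26 mm high, walls 4 mm, floor 4 mm thick (its upper face 4 mm above the worktop). Origin: centre of its underside, z up. Both tins fit side by side along y, each about 65 mm from the middle. (Where rules speak of bent_base and sound_base, they mean the hidden undersides of the bent and the sound tins.)
- flat_can: bystander: low preserve can, 86 mm across, 40 mm high, behind the row of tins; origin at the centre of its underside
- garlic: bystander: garlic bulb about 56 mm, behind the row of tins; origin at its underside
- mug: bystander: mug, 86 mm across, 121 mm over the handle, 99 mm high, on the worktop to the left; origin at its underside

How it is judged:
By the outcome, as a careful person would: the job done as asked, in the order asked, and still so for the second after the job is handed in, with the robot touching nothing.
It also fails if it takes over 64 s, if anything falls off the work surface, if the arm or the gripper's body presses on something with over 40 N, if the wrist force passes 120 N, or if a joint passes its speed limit or range.

### The arm

A 6-joint arm with a two-finger parallel gripper is mounted at the origin on a cart in front of the work surface, level with it; the furniture and walls round the work are solid. World frame = base frame: x ahead of the robot, y to its left, z up, the work surface at z = 0. Lengths are in m, angles in rad, forces in N, time in s.
With the tool pointing down it reaches from about 0.3 to 0.775 m from the base axis. Payload 14.6 kg.
Tool frame: the origin (TCP) lies between the finger pads; the fingertips stand ctrl.tip_extent ahead of it and the grasp point (between the pads) lies 3 mm ahead of it (ctrl.tip_extent is the distance from the TCP to the fingertips, in m); z points along the fingers, y is the line along which they close (so a half turn about z gives the same grasp; the last joint's range is limited). The gripper opens to 94 mm and grips with 3 to 60 N. Pads are 16 mm wide; open, the fingers measure 119 mm over their backs; the gripper's body (75 mm by 177 mm) begins 78 mm behind the grasp point.
Start: joints at [1.193, 0.3, 1.521, -0, 1.321, -0.067], TCP at [0.168, 0.524, 0.227] pointing down, gripper open.
Joint ranges: [-3.03, 3.03], [-0.79, 2.21], [0.23, 2.52], [-1.04, 4.18], [0, 3.07], [-2.55, 2.55]. Speed limits (rad/s): [2.22, 2.22, 2.57, 3.14, 3.14, 3.14].

### API

Orientations are given as [roll, pitch, yaw] about the fixed x, y, z axes, in that order (R = Rz(yaw) Ry(pitch) Rx(roll)).
In Python, from station import ctrl gives the robot as it stands.
- The arm moves only by the shell command python3 shift.py [OPENING] [FORCE], which reads ROWS from standard input. ROWS is a JSON list of rows, 1 to 10 of them, each of 6 numbers: dx, dy, dz in units of 20 mm, then a rotation vector rx, ry, rz in rad; each row shifts and turns the commanded pose from where the row before left it, along the tool's axes as they then stand; what a row does not reach is not made up. A row lasts 1/10 s, in which the tool goes at most 0.05 m and 0.15 rad, less where a joint would pass 70% of its speed; a pose out of reach is approached as far as the arm can. OPENING is the finger opening in m, set as the command begins (- or left out keeps the last). The fingers move at their own pace and stop on an object; FORCE is the grip in N (left out, the last holds). Time passes only in rows, so rows that do not move let the fingers close. It prints the time, the measured TCP pose, the force, the opening and the grip force at its end. Input that does not fit is refused with a message, and nothing moves.
- ctrl.get_obs(): the state, without advancing time (a new reading comes with each control period).
- ctrl.camera(name): name is "scene" or "top"; returns a dict with "pixels" (384x512x3 uint8, blue, green, red), "fx", "fy", "cx", "cy" (pixels), "k1" (the pictures are not rectified: a ray, as slopes to the right and down, at radius r is drawn at 1 + k1 r^2 times it, then the intrinsics apply), "extrinsics" (4x4, takes a point from camera to world coordinates). Camera axes: x right, y up, looking along -z (the intrinsics and any distortion apply to the point x, -y, -z); pixel columns grow to the right and rows downward; lengths in m; the calibration is good to about 2 mm. A picture is of the moment at which its call begins. There is no depth.
- ctrl.hand_in(): hands the job in; it is judged then, once.
The state is a dict: "time_s": time; "qpos": joint angles; "joint_vel": joint speeds; "tau": joint torques, N m; "ee_pos": TCP position; "eef_rot": TCP orientation; "force": force on the tool from outside, world axes, zero at the start; "moment": the same for the moment, N m; "grip_width": finger opening in m; "grip_force": force on a finger pad.
Only numpy, scipy, OpenCV 4.12 (cv2) and the standard library are available. Lean on these libraries where they do the work, as an engineer would, in place of code of your own. Each camera call takes 0.05 s, during which the arm holds its last target. There are 200 camera calls.

## Working session

There is one attempt and no reset: what is moved stays moved. The work goes in short steps, Python scripts to look and compute and a shell command to move; the robot and the scene stay as the last step left them, time stands still between calls to the robot, and variables do not carry over. Pictures are saved under pics/ and viewed, at most 12 in all, crops included, and the job is handed in when it is done.

```bash
ls; mkdir -p pics; python3 - <<'E'
from station import ctrl
import cv2
for n in("scene","top"):
    c=ctrl.camera(n); cv2.imwrite(f"pics/{n}0.png",c["pixels"]); print(n,c["fx"],c["fy"],c["cx"],c["cy"],c["k1"],c["extrinsics"])
print(ctrl.get_obs(),ctrl.tip_extent)
E
```

```text
pics
shift.py
station.py
scene 419.5172027116693 419.5172027116693 253.64191600821184 187.34854394977336 -0.038043324576880456 [[ 5.42524626e-01  6.26006261e-01 -5.60163540e-01 -4.52046765e-02]
 [-8.40039765e-01  4.04670040e-01 -3.61352117e-01 -3.71851217e-01]
 [ 4.72714871e-04  6.66602071e-01  7.45413614e-01  9.94379174e-01]
 [ 0.00000000e+00  0.00000000e+00  0.00000000e+00  1.00000000e+00]]
top 474.2068137277791 474.2068137277791 253.39512400240173 188.33756415051926 -0.08685035478875909 [[ 0.13439682  0.9627724  -0.23453528  0.26517791]
 [-0.99091005  0.13198409 -0.02602815  0.00780058]
 [ 0.00589574  0.23590147  0.97175909  1.58642021]
 [ 0.          0.          0.          1.        ]]
{'time_s': 0.1, 'qpos': array([ 1.19338329e+00,  3.00401898e-01,  1.52151385e+00,  8.78445965e-07,
        1.32069470e+00, -6.66021309e-02]), 'joint_vel': array([ 1.02777818e-04, -2.59547260e-03, -5.73900939e-05,  2.49488871e-04,
       -6.26573672e-04,  1.59188957e-03]), 'tau': array([ 2.07796176e-03, -5.32649159e+01, -3.53282797e+01,  7.09553878e-02,
        2.35263957e-02, -5.48492835e-05]), 'ee_pos': array([0.16813308, 0.5234504 , 0.22695272]), 'eef_rot': array([-3.14057716e+00, -6.85866654e-05,  2.83078150e+00]), 'force': array([-0.34714263, -0.32173431,  0.22310205]), 'moment': array([-0.00251954,  0.01282388,  0.01353762]), 'grip_force': 0.0, 'grip_width': 0.0939361504202374} 0.022
```
View pics/scene0.png

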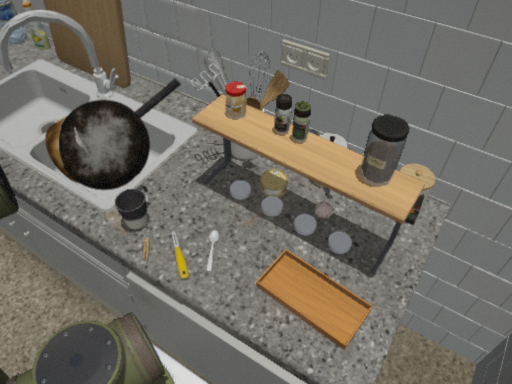

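View pics/top0.png

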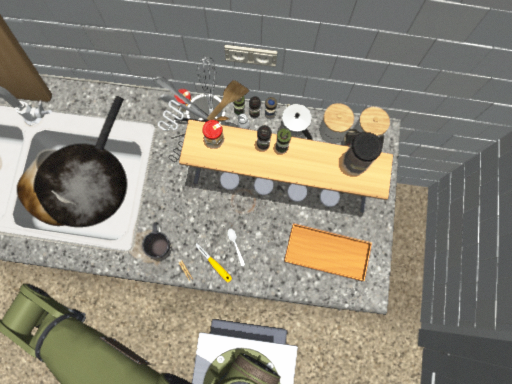

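The scene view shows the four tins at about (240,190), (272,207), (305,225) and (340,243), the tray around (313,296), and the mug at (132,208). In the top view the tins are at about (230,182), (264,187), (298,192) and (330,198), partly under the board.

```bash
cat > h.py <<'E'
import numpy as np,cv2
from scipy.spatial.transform import Rotation as R
def ray(c,u,v):
    K=np.array([[c["fx"],0,c["cx"]],[0,c["fy"],c["cy"]],[0,0,1]])
    p=cv2.undistortPoints(np.array([[[u,v]]],float),K,np.array([c["k1"],0,0,0,0]))[0,0]
    E=c["extrinsics"]; d=E[:3,:3]@np.array([p[0],-p[1],-1]); return E[:3,3],d/np.linalg.norm(d)
def plane(c,u,v,z):
    o,d=ray(c,u,v); return o+d*(z-o[2])/d[2]
def tri(c1,p1,c2,p2):
    o1,d1=ray(c1,*p1);o2,d2=ray(c2,*p2)
    s=np.linalg.lstsq(np.c_[d1,-d2],o2-o1,rcond=None)[0]
    a,b=o1+d1*s[0],o2+d2*s[1]; return (a+b)/2,np.linalg.norm(a-b)
E
python3 - <<'E'
from h import *; from station import ctrl
C={n:ctrl.camera(n) for n in("scene","top")}
seeds={"scene":[(240,190),(272,207),(305,225),(340,243)],"top":[(230,182),(264,187),(298,192),(330,198)]}
for n,c in C.items():
    im=c["pixels"]; hsv=cv2.cvtColor(im,cv2.COLOR_BGR2HSV)
    for s in seeds[n]: print(n,s,im[s[1],s[0]],hsv[s[1],s[0]])
    x,y,w,h=(180,130,220,220) if n=="scene" else (170,110,230,180)
    cv2.imwrite(f"pics/{n}c.png",cv2.resize(im[y:y+h,x:x+w],None,fx=2.7 if n=="scene" else 3.3,fy=2.7 if n=="scene" else 3.3,interpolation=cv2.INTER_CUBIC))
    for s in seeds[n]:
        d=np.abs(im.astype(int)-im[s[1]-2:s[1]+3,s[0]-2:s[0]+3].reshape(-1,3).mean(0)).max(2)
        m=(d<28).astype(np.uint8); k=np.ones((3,3),np.uint8); m=cv2.morphologyEx(m,cv2.MORPH_OPEN,k)
        l,st,ce=cv2.connectedComponentsWithStats(m)[1:]
        i=l[s[1],s[0]]; print("  blob",st[i],ce[i], plane(c,*ce[i],.02))
    m=cv2.inRange(hsv,(5,120,90),(22,255,255)); m=cv2.morphologyEx(m,cv2.MORPH_CLOSE,np.ones((5,5),np.uint8))
    for q in cv2.findContours(m,0,1)[0]:
        if cv2.contourArea(q)>1500:
            b=cv2.boxPoints(cv2.minAreaRect(q)); print("wood",cv2.contourArea(q),b.tolist(),[plane(c,*p,.026).round(4).tolist() for p in b])
E
```

```text
scene (240, 190) [130 126 124] [110  12 130]
scene (272, 207) [128 124 125] [128   8 128]
scene (305, 225) [130 126 125] [114  10 130]
scene (340, 243) [131 126 124] [111  14 131]
  blob [230 181  20  18 301] [239.72757475 189.39202658] [0.65644215 0.13213494 0.02      ]
  blob [262 196  21  20 337] [271.71810089 205.72106825] [0.6543586  0.01486887 0.02      ]
  blob [294 214  22  21 367] [304.74114441 224.01362398] [ 0.64774522 -0.10082029  0.02      ]
  blob [329 231  23  23 405] [339.51111111 241.92345679] [ 0.64538324 -0.21231905  0.02      ]
wood 5151.0 [[253.24801635742188, 285.864013671875], [282.4079895019531, 243.7440185546875], [373.1479797363281, 306.56402587890625], [343.9880065917969, 348.68402099609375]] [[0.3973, -0.0854, 0.026], [0.5499, -0.0828, 0.026], [0.5101, -0.3668, 0.026], [0.3748, -0.3504, 0.026]]
top (230, 182) [180 173 169] [109  16 180]
top (264, 187) [183 174 170] [111  18 183]
top (298, 192) [183 176 171] [108  17 183]
top (330, 198) [183 175 170] [108  18 183]
  blob [221 173  18  16 231] [229.24675325 180.23809524] [0.66023059 0.13524068 0.02      ]
  blob [255 179  18  15 224] [263.1875     185.76339286] [0.65669902 0.01794067 0.02      ]
  blob [288 185  19  16 232] [296.99137931 191.91810345] [ 0.65094799 -0.09867108  0.02      ]
  blob [321 190  18  16 227] [329.31718062 197.29515419] [ 0.64723294 -0.20979581  0.02      ]
wood 3088.5 [[283.0908508300781, 261.0684814453125], [292.4887390136719, 222.88949584960938], [372.9518127441406, 242.69580078125], [363.5539245605469, 280.8747863769531]] [[0.4122, -0.0796, 0.026], [0.5421, -0.0954, 0.026], [0.5116, -0.3688, 0.026], [0.3827, -0.3483, 0.026]]
```

View pics/scenec.png

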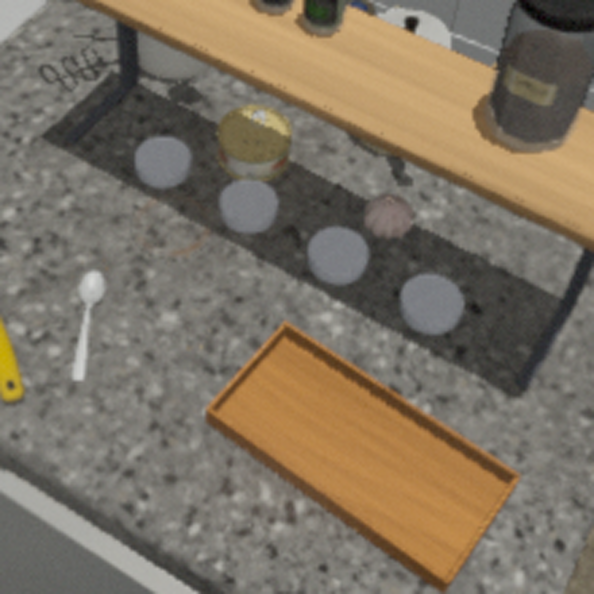

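View pics/topc.png

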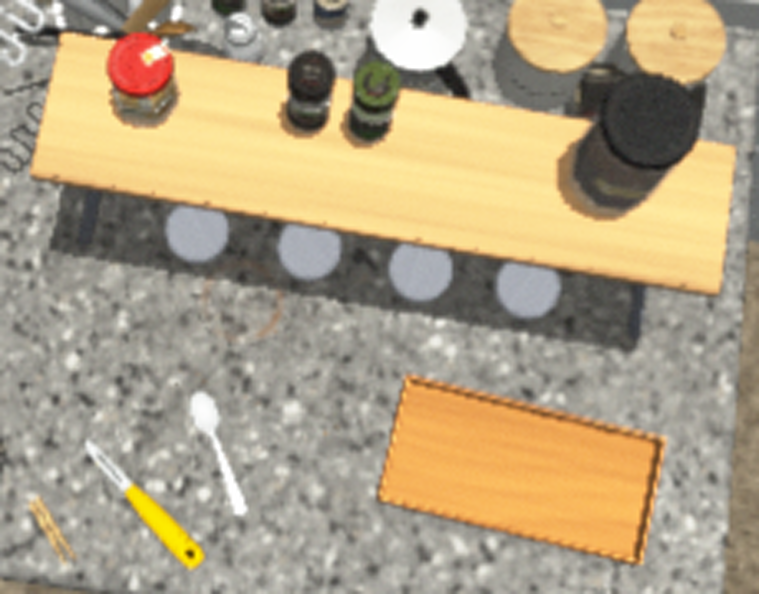

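The crops show all four tin lids clear in both views. The board's front edge runs in top pixels from about (180,164) to (388,199), and the tray is empty.

```bash
python3 - <<'E'
from h import *; from station import ctrl
C={n:ctrl.camera(n) for n in("scene","top")}
S,T=C["scene"],C["top"]
seeds={"scene":[(240,190),(272,206),(305,224),(340,242)],"top":[(229,181),(263,186),(297,192),(329,197)]}
P={}
for n,c in C.items():
    im=c["pixels"].astype(int)
    P[n]=[]
    for s in seeds[n]:
        # lid outline: along rays, where colour leaves lid colour halfway to background
        ref=im[s[1]-3:s[1]+4,s[0]-3:s[0]+4].reshape(-1,3).mean(0)
        d=(np.abs(im-ref).max(2)<40).astype(np.uint8)
        d=cv2.morphologyEx(d,cv2.MORPH_OPEN,cv2.getStructuringElement(2,(5,5)))
        l,st,ce=cv2.connectedComponentsWithStats(d)[1:]
        i=l[s[1],s[0]]; q=cv2.findContours((l==i).astype(np.uint8),0,1)[0][0]
        e=cv2.fitEllipse(q); print(n,st[i],e); P[n].append(e[0])
for a,b in zip(P["scene"],P["top"]):
    print("tin",tri(S,a,T,b),plane(S,*a,.02)[:2],plane(T,*b,.02)[:2])
f=lambda x,y:(170+x/3.3,110+y/3.3)
g=lambda x,y:(180+x/2.7,130+y/2.7)
print("board L,R top",plane(T,*f(33,178),.258),plane(T,*f(720,293),.258))
hsv=cv2.cvtColor(T["pixels"],cv2.COLOR_BGR2HSV); m=cv2.inRange(hsv,(8,70,120),(28,255,255))
pts=[]
for u in range(190,380,2):
    if not (170<u<385): continue
    col=np.where(m[140:215,u])[0]
    if len(col): pts.append((u,140+col.max()+.5))
vx,vy,x0,y0=cv2.fitLine(np.array(pts,np.float32),cv2.DIST_HUBER,0,.01,.01).ravel()
for u in(190,385): print("edge z.258",plane(T,u,y0+vy/vx*(u-x0),.258), "z.24",plane(T,u,y0+vy/vx*(u-x0),.24))
print("leg R foot scene",plane(S,*g(520,390),0),"top",plane(T,*f(637,345),0),"leg L scene",plane(S,*g(60,140),0),"top",plane(T,*f(85,245),0))
print("mug rim",plane(S,132,200,.099),plane(T,156,245,.099))
print("tray tri",[tri(S,g(*a),T,f(*b)) for a,b in [((286,325),(407,378)),((517,475),(664,438)),((443,585),(640,562)),((208,412),(379,498))]])
E
```

```text
scene [230 180  21  20 331] ((239.9143524169922, 189.4120635986328), (18.84113121032715, 20.50646209716797), 83.49219512939453)
scene [261 189  22  28 441] ((271.74169921875, 203.24119567871094), (20.730064392089844, 26.820541381835938), 3.0529520511627197)
scene [294 214  23  22 391] ((304.7621765136719, 224.0947265625), (20.80545425415039, 22.104373931884766), 102.05320739746094)
scene [329 231  23  23 425] ((339.6029052734375, 241.94134521484375), (21.758159637451172, 23.05023765563965), 129.57447814941406)
top [221 173  18  16 240] ((229.2882537841797, 180.21180725097656), (15.41915512084961, 18.0990047454834), 95.92595672607422)
top [255 178  18  16 234] ((263.1938781738281, 185.6754608154297), (14.861654281616211, 18.379947662353516), 102.75735473632812)
top [288 184  19  17 249] ((296.9973449707031, 192.06727600097656), (15.540438652038574, 18.637462615966797), 101.83291625976562)
top [321 190  18  16 234] ((329.3591003417969, 197.32334899902344), (15.026156425476074, 18.17943572998047), 103.21803283691406)
tin (array([0.66237235, 0.1357291 , 0.01206544]), np.float64(8.2642233
[... 648 characters left out ...]
ge z.258 [ 0.60563717 -0.33793837  0.258     ] z.24 [ 0.61025037 -0.34262311  0.24      ]
leg R foot scene [ 0.61162728 -0.32955345  0.        ] top [ 0.60760852 -0.33342237  0.        ] leg L scene [0.63213037 0.26208259 0.        ] top [0.63545484 0.24936028 0.        ]
mug rim [0.4031177  0.32212197 0.099     ] [0.40062664 0.32674924 0.099     ]
tray tri [(array([ 0.53831424, -0.09990016,  0.02152697]), np.float64(0.0019395717040283835)), (array([ 0.51080544, -0.36303195,  0.02415689]), np.float64(0.0008974251552501902)), (array([ 0.38432587, -0.34977923,  0.01724857]), np.float64(0.003725721471329661)), (array([ 0.41441365, -0.0859019 ,  0.01749801]), np.float64(0.00030000839500889966))]
```

```bash
cat >> h.py <<'E'
YAW=np.pi-.0415; TILT=.5236
XR=np.array([.99914,-.0415,0]); YR=np.array([.0415,.99914,0]); Z=np.array([0,0,1.])
TINS=np.array([[.6587,.1335,0],[.6557,.0165,0],[.649,-.0998,0],[.6463,-.2112,0]])
def to(o,p,yaw=YAW,tilt=TILT):
    Rc=R.from_euler('xyz',o["eef_rot"]); Rt=R.from_euler('z',yaw)*R.from_euler('x',np.pi)*R.from_euler('y',-tilt)
    print("d",(Rc.inv().apply(np.array(p)-o["ee_pos"])).round(4),"rot",(Rc.inv()*Rt).as_rotvec().round(4))
E
echo '[[0,0,0,0,0,-0.135],[0,0,0,0,0,-0.135],[0,0,0,0,-0.131,0],[0,0,0,0,-0.131,0],[0,0,0,0,-0.131,0],[0,0,0,0,-0.131,0],[0,0,0,0,0,0]]' | python3 shift.py 0.06 20
python3 - <<'E'
from h import *; from station import ctrl
o=ctrl.get_obs(); to(o,[.5375,.157,.2]); to(o,TINS[0]-.022*XR+.018*YR+.06*Z)
E
```

```text
time_s: 1.0
ee_pos: [0.1666, 0.5235, 0.2264]
eef_rot: [-3.139, 0.527, 3.105]
force: [-0.9, 0.6, -0.8]
grip_width: 0.06
grip_force: 0.0
d [-0.3188 -0.3522  0.2167] rot [0.     0.003  0.0042]
d [-0.3349 -0.3527  0.388 ] rot [0.     0.003  0.0042]
```

The manual's scale: shifts go in units of 20 mm. Converting my numbers, 0.0155 m is 0.775, -0.025 m is -1.25.

```bash

echo '[[-0.6,-0.6,0.4,0,0,0],[-1.15,-1.25,0.775,0,0,0],[-1.15,-1.25,0.775,0,0,0],[-1.15,-1.25,0.775,0,0,0],[-1.15,-1.25,0.775,0,0,0],[-1.15,-1.25,0.775,0,0,0],[-1.15,-1.25,0.775,0,0,0]]' | python3 shift.py
echo '[[-1.15,-1.25,0.775,0,0,0],[-1.15,-1.25,0.775,0,0,0],[-1.15,-1.25,0.775,0,0,0],[-1.15,-1.25,0.775,0,0,0],[-1.15,-1.25,0.775,0,0,0],[-1.15,-1.25,0.775,0,0,0],[-1.15,-1.25,0.775,0,0,0],[0,0,0,0,0,0]]' | python3 shift.py
python3 - <<'E'
from h import *; from station import ctrl
o=ctrl.get_obs(); p=TINS[0]-.022*XR+.018*YR+.06*Z; to(o,p-.05*XR+.04*Z); to(o,p)
E
```

```text
time_s: 1.7
ee_pos: [0.3431, 0.3532, 0.2154]
eef_rot: [3.14, 0.522, 3.099]
force: [0.2, 1.6, 1.6]
grip_width: 0.0604
grip_force: 0.0
time_s: 2.5
ee_pos: [0.5307, 0.1684, 0.2019]
eef_rot: [3.14, 0.524, 3.095]
force: [-0.7, -0.2, 0.2]
grip_width: 0.0597
grip_force: 0.0
d [ 0.0013 -0.0115  0.117 ] rot [-0.0005  0.0003 -0.0043]
d [-0.022  -0.0114  0.1766] rot [-0.0005  0.0003 -0.0043]
```

```bash

echo '[[0,-0.15,1,0,0,0],[0,-0.15,2,0,0,0],[0,-0.15,1.9,0,0,0],[0,-0.125,1,0,0,0],[-0.3,0,0.85,0,0,0],[-0.4,0,1.05,0,0,0],[-0.35,0,1,0,0,0],[0,0,0,0,0,0],[0,0,0,0,0,0]]' | python3 shift.py
python3 - <<'E'
from h import *; from station import ctrl
o=ctrl.get_obs(); p=TINS[0]-.022*XR+.018*YR+.06*Z; to(o,p); print(o["force"],o["moment"])
E
echo '[[0.15,0,0.26,0,0,0],[0.1,0,0.173,0,0,0],[0,0,0,0,0,0],[0,0,0,0,0,0]]' | python3 shift.py
echo '[[0.05,0,0.0865,0,0,0],[0,0,0,0,0,0]]' | python3 shift.py
echo '[[0.05,0,0.0865,0,0,0],[0,0,0,0,0,0]]' | python3 shift.py
```

```text
time_s: 3.4
ee_pos: [0.6337, 0.1557, 0.06]
eef_rot: [3.141, 0.523, 3.1]
force: [0.3, -0.1, 0.0]
grip_width: 0.0603
grip_force: 0.0
d [-0.0034 -0.0031  0.0019] rot [ 0.0004 -0.0002 -0.0004]
[ 0.28199208 -0.13614942  0.00336712] [0.01997304 0.28076916 0.01989198]
time_s: 3.8
ee_pos: [0.6338, 0.1559, 0.05]
eef_rot: [3.142, 0.524, 3.101]
force: [0.6, -0.2, -0.2]
grip_width: 0.0599
grip_force: 0.0
time_s: 4.0
ee_pos: [0.6338, 0.1559, 0.0477]
eef_rot: [-3.142, 0.524, 3.101]
force: [-0.8, 0.5, -0.4]
grip_width: 0.06
grip_force: 0.0
time_s: 4.2
ee_pos: [0.6338, 0.1558, 0.0455]
eef_rot: [-3.141, 0.524, 3.101]
force: [-0.2, -0.2, 0.1]
grip_width: 0.0599
grip_force: 0.0
```

```bash

echo '[[-0.15,-0.15,0.085,0,0,0],[0,0,0,0,0,0]]' | python3 shift.py
for i in 1; do echo '[[0.025,0,0.0435,0,0,0],[0,0,0,0,0,0]]' | python3 shift.py ; echo '[[0.025,0,0.0435,0,0,0],[0,0,0,0,0,0]]' | python3 shift.py; echo '[[0.025,0,0.0435,0,0,0],[0,0,0,0,0,0]]' | python3 shift.py; done | grep -E 'pos|force: \['
```

```text
time_s: 4.4
ee_pos: [0.6377, 0.1523, 0.0459]
eef_rot: [3.142, 0.524, 3.1]
force: [-0.3, -0.4, 0.2]
grip_width: 0.0599
grip_force: 0.0
ee_pos: [0.6372, 0.1526, 0.0446]
force: [-0.7, 0.6, 0.4]
ee_pos: [0.6372, 0.1527, 0.0437]
force: [0.5, -0.3, -0.1]
ee_pos: [0.6374, 0.1528, 0.043]
force: [-0.2, -0.1, 2.8]
```

```bash

(echo '[[0.025,0,0.0435,0,0,0],[0,0,0,0,0,0]]' | python3 shift.py ; echo '[[0.025,0,0.0435,0,0,0],[0,0,0,0,0,0]]' | python3 shift.py) | grep -E 'pos|force: \['
```

```text
ee_pos: [0.6375, 0.1528, 0.0424]
force: [-2.8, -0.9, 7.7]
ee_pos: [0.6377, 0.1528, 0.042]
force: [-7.1, -1.0, 13.3]
```

```bash

(echo '[[-0.225,0,-0.39,0,0,0],[0,-0.6,0,0,0,0],[0,-0.6,0,0,0,0],[0,-0.6,0,0,0,0],[0.125,0,0.2165,0,0,0],[0,0,0,0,0,0],[0,0,0,0,0,0]]' | python3 shift.py;echo '[[0.05,0,0.0865,0,0,0],[0,0,0,0,0,0]]' | python3 shift.py;echo '[[0.025,0,0.0435,0,0,0],[0,0,0,0,0,0]]' | python3 shift.py;) | grep -E 'pos|force: \['
```

```text
ee_pos: [0.6357, 0.1172, 0.0446]
force: [-0.2, -0.4, 0.6]
ee_pos: [0.636, 0.1172, 0.0429]
force: [-0.7, 0.9, 2.8]
ee_pos: [0.6362, 0.1172, 0.0425]
force: [-2.9, 2.0, 7.6]
```

```bash

(echo '[[-0.225,0,-0.39,0,0,0],[-0.035,-1.1,0.02,0,0,0],[-0.035,-1.5,0.02,0,0,0],[0,-1,0,0,0,0],[0,-0.5,0,0,0,0],[0.125,0,0.2165,0,0,0],[0,0,0,0,0,0],[0,0,0,0,0,0]]' | python3 shift.py;echo '[[0.05,0,0.0865,0,0,0],[0,0,0,0,0,0]]' | python3 shift.py;echo '[[0.025,0,0.0435,0,0,0],[0,0,0,0,0,0]]' | python3 shift.py;) | grep -E 'pos|force: \['
```

```text
ee_pos: [0.6339, 0.0354, 0.0456]
force: [0.2, -0.2, 0.3]
ee_pos: [0.634, 0.0353, 0.0436]
force: [0.3, 0.4, 0.7]
ee_pos: [0.6341, 0.0349, 0.0429]
force: [-0.0, 1.5, 1.6]
```

```bash

(echo '[[0.025,0,0.0435,0,0,0],[0,0,0,0,0,0]]' | python3 shift.py;echo '[[0.025,0,0.0435,0,0,0],[0,0,0,0,0,0]]' | python3 shift.py;) | grep -E 'pos|force: \['
```

```text
ee_pos: [0.6341, 0.0348, 0.0419]
force: [-2.3, 0.1, 4.6]
ee_pos: [0.6341, 0.0347, 0.041]
force: [-4.5, 0.2, 6.6]
```

```bash

(echo '[[-0.225,0,-0.39,0,0,0],[0,-0.6,0,0,0,0],[0,-0.6,0,0,0,0],[0,-0.6,0,0,0,0],[0.1,0,0.173,0,0,0],[0,0,0,0,0,0],[0,0,0,0,0,0]]' | python3 shift.py;echo '[[0.025,0,0.0435,0,0,0],[0,0,0,0,0,0]]' | python3 shift.py;echo '[[0.025,0,0.0435,0,0,0],[0,0,0,0,0,0]]' | python3 shift.py;) | grep -E 'pos|force: \['
```

```text
ee_pos: [0.6325, -0.0007, 0.0457]
force: [-0.2, 0.4, 0.1]
ee_pos: [0.6325, -0.0008, 0.0447]
force: [-0.3, 0.1, -0.4]
ee_pos: [0.6326, -0.0011, 0.0437]
force: [0.3, 0.6, -0.9]
```

```bash

(echo '[[0.025,0,0.0435,0,0,0],[0,0,0,0,0,0]]' | python3 shift.py;echo '[[0.025,0,0.0435,0,0,0],[0,0,0,0,0,0]]' | python3 shift.py) | grep -E 'pos|force: \['
```

```text
ee_pos: [0.6326, -0.0012, 0.0427]
force: [0.5, 0.2, 0.9]
ee_pos: [0.6325, -0.0012, 0.0417]
force: [-0.5, 0.1, 0.5]
```

```bash

(echo '[[0.025,0,0.0435,0,0,0],[0,0,0,0,0,0]]' | python3 shift.py;echo '[[0.025,0,0.0435,0,0,0],[0,0,0,0,0,0]]' | python3 shift.py) | grep -E 'pos|force: \['
```

```text
ee_pos: [0.6326, -0.0012, 0.0407]
force: [0.7, 0.4, -0.4]
ee_pos: [0.6327, -0.0012, 0.0399]
force: [-1.5, 0.4, 2.5]
```

```bash

(echo '[[-0.275,0,-0.475,0,0,0],[0.035,-1.1,-0.02,0,0,0],[0.035,-1.5,-0.02,0,0,0],[0,-0.9,0,0,0,0],[0,-0.5,0,0,0,0],[0.15,0,0.26,0,0,0],[0,0,0,0,0,0],[0,0,0,0,0,0]]' | python3 shift.py;echo '[[0.025,0,0.0435,0,0,0],[0,0,0,0,0,0]]' | python3 shift.py;echo '[[0.025,0,0.0435,0,0,0],[0,0,0,0,0,0]]' | python3 shift.py;) | grep -E 'pos|force: \['
```

```text
ee_pos: [0.6277, -0.0804, 0.0446]
force: [0.3, 0.5, -0.1]
ee_pos: [0.6278, -0.0806, 0.0437]
force: [-0.3, 0.1, -0.7]
ee_pos: [0.6278, -0.081, 0.0427]
force: [-0.6, 0.0, 0.0]
```

```bash

(echo '[[0.025,0,0.0435,0,0,0],[0,0,0,0,0,0]]' | python3 shift.py;echo '[[0.025,0,0.0435,0,0,0],[0,0,0,0,0,0]]' | python3 shift.py) | grep -E 'pos|force: \['
```

```text
ee_pos: [0.6277, -0.0811, 0.0416]
force: [-0.2, -0.3, -0.5]
ee_pos: [0.6277, -0.0811, 0.0406]
force: [0.4, 0.8, -0.6]
```

```bash

(echo '[[0.025,0,0.0435,0,0,0],[0,0,0,0,0,0]]' | python3 shift.py;echo '[[0.0125,0,0.0215,0,0,0],[0,0,0,0,0,0]]' | python3 shift.py) | grep -E 'pos|force: \['
python3 - <<'E'
from h import *; from station import ctrl
c=ctrl.camera("scene"); cv2.imwrite("pics/p3.png",cv2.resize(c["pixels"][170:270,240:380],None,fx=5,fy=5,interpolation=cv2.INTER_CUBIC))
E
```

```text
ee_pos: [0.6278, -0.0812, 0.0398]
force: [-1.0, -0.3, 2.2]
ee_pos: [0.6279, -0.0812, 0.0395]
force: [-1.5, -0.7, 4.4]
```

View pics/p3.png

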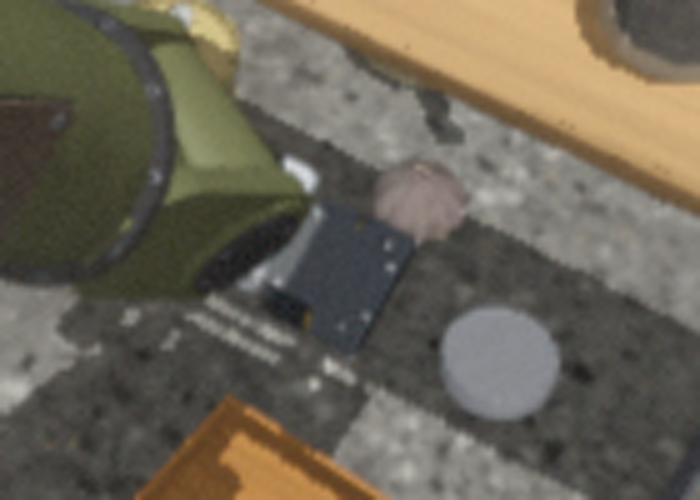

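The picture shows the hand over tin_c, with tin_d (about (340,243) full frame) undisturbed and the garlic still in place behind the row. The finger only met resistance 4 mm below lid height, so tin_c rocks, and tin_b did too.

```bash

echo '[[-0.25,0,-0.435,0,0,0],[-0.275,0,-0.475,0,0,0],[-0.28,-0.45,0.1625,0,0,0],[-0.28,-0.45,0.1625,0,0,0],[0,0,0,0,0,0],[0,0,0,0,0,0],[0,0,0,0,0,0]]' | python3 shift.py 0.085 20
python3 - <<'E'
from h import *; from station import ctrl
o=ctrl.get_obs(); to(o,TINS[2]-.009*XR+.0255*Z)
c=ctrl.camera("scene"); print("garlic",plane(c,325,210,.028),"can",plane(c,274,178,.04))
E
```

```text
time_s: 12.75
ee_pos: [0.6396, -0.0996, 0.0597]
eef_rot: [3.141, 0.523, 3.101]
force: [0.1, 0.5, 0.4]
grip_width: 0.0853
grip_force: 0.0
d [0.0168 0.0002 0.0298] rot [ 0.0005 -0.0005  0.0004]
garlic [ 0.72000749 -0.12893004  0.028     ] can [0.73922427 0.0587441  0.04      ]
```

```bash

echo '[[0.3,0,0.525,0,0,0],[0.3,0,0.525,0,0,0],[0.25,0,0.44,0,0,0],[0,0,0,0,0,0],[0,0,0,0,0,0]]' | python3 shift.py
echo '[[0,0,0,0,0,0],[0,0,0,0,0,0],[0,0,0,0,0,0],[0,0,0,0,0,0],[0,0,0,0,0,0]]' | python3 shift.py 0.05 25
```

```text
time_s: 13.3
ee_pos: [0.6399, -0.0995, 0.0254]
eef_rot: [3.141, 0.523, 3.101]
force: [-0.1, 0.0, 0.9]
grip_width: 0.0848
grip_force: 0.0
time_s: 13.8
ee_pos: [0.6402, -0.0996, 0.0262]
eef_rot: [-3.142, 0.524, 3.101]
force: [-1.2, 1.4, 2.5]
grip_width: 0.0654
grip_force: 25.0
```

```bash

echo '[[-0.175,0,-0.3,0,0,0],[-0.2,0,-0.35,0,0,0],[0.65,0,-0.375,0,0,0],[1.1,0,-0.625,0,0,0],[1.1,0,-0.625,0,0,0],[0.5,0,-0.8,0,0,0],[-0.5,0,-0.865,0,0,0],[-0.4,0,-0.695,0,0,0],[0,0,0,0,0,0]]' | python3 shift.py
python3 - <<'E'
from h import *; from station import ctrl
o=ctrl.get_obs(); to(o,[.4462,-.2882,o["ee_pos"][2]],yaw=YAW-.0635); to(o,[.4462,-.2882,.031],yaw=YAW-.0635)
c=ctrl.camera("scene"); cv2.imwrite("pics/lift1.png",c["pixels"])
E
```

```text
time_s: 14.7
ee_pos: [0.5588, -0.0967, 0.0881]
eef_rot: [-3.14, 0.528, 3.101]
force: [0.6, 0.4, -1.7]
grip_width: 0.0641
grip_force: 24.9
d [ 0.0906 -0.196  -0.0526] rot [0.0312 0.0044 0.056 ]
d [ 0.1193 -0.1959 -0.0032] rot [0.0312 0.0044 0.056 ]
```

View pics/lift1.png

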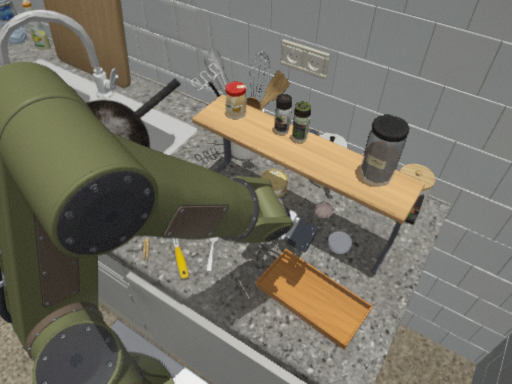

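The hand hides the tin, but the force (−1.7 N) and the opening say it is held. The other tins and bystanders are in place.

```bash

echo '[[0.4,-0.8,-0.2,0,0,0],[0.75,-1.65,-0.44,0,0,0],[0.75,-1.65,-0.44,0,0,0],[0.75,-1.65,-0.44,0,0,0],[0.75,-1.65,-0.44,0,0,0],[0.75,-1.65,-0.44,0,0,0],[0.38,-0.75,-0.23,0,0,0],[0,0,0,0,0,0],[0,0,0,0,0,0]]' | python3 shift.py - 30
python3 - <<'E'
from h import *; from station import ctrl
o=ctrl.get_obs(); to(o,[.4462,-.2882,.031])
c=ctrl.camera("top"); cv2.imwrite("pics/hold1.png",cv2.resize(c["pixels"][160:320,240:440],None,fx=3.5,fy=3.5,interpolation=cv2.INTER_CUBIC))
E
```

```text
time_s: 15.65
ee_pos: [0.4658, -0.2664, 0.1087]
eef_rot: [-3.118, 0.468, 3.072]
force: [-0.3, 0.7, -2.0]
grip_width: 0.0639
grip_force: 29.9
d [ 0.0512 -0.0217  0.0617] rot [-0.0369 -0.0557 -0.0245]
```

View pics/hold1.png

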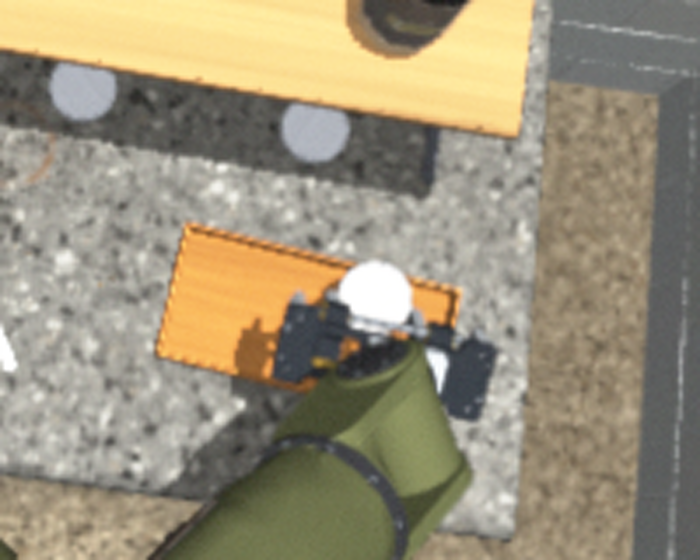

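The tin is held over the tray (crop about (376,297)), and tins a and d are seen in place at the left and right of the crop. The hand pose lagged, so I check the joints.

```bash

echo '[[0,0,0,0,-0.028,0],[0,0,0,-0.037,-0.028,-0.0245],[0,0,0,0,0,0]]' | python3 shift.py
python3 - <<'E'
from h import *; from station import ctrl
o=ctrl.get_obs(); print(o["qpos"].round(3)); to(o,[.4462,-.2882,.06])
c=ctrl.camera("top"); im=c["pixels"]
hsv=cv2.cvtColor(im,cv2.COLOR_BGR2HSV); m=cv2.inRange(hsv,(0,0,150),(180,40,255)); m[:225]=0;m[275:]=0;m[:,:325]=0;m[:,365:]=0
m=cv2.morphologyEx(m,cv2.MORPH_OPEN,cv2.getStructuringElement(2,(5,5)))
for q in cv2.findContours(m,0,1)[0]:
    (u,v),r=cv2.minEnclosingCircle(q)
    if r>5: print(u,v,r,cv2.boundingRect(q),plane(c,u,v,.1))
E
```

```text
time_s: 16.0
ee_pos: [0.4803, -0.2546, 0.1229]
eef_rot: [-3.127, 0.495, 3.085]
force: [1.0, -0.1, -2.2]
grip_width: 0.0642
grip_force: 29.9
[-0.677  0.226  1.964  0.497  0.588 -2.554]
d [ 0.0582 -0.0348  0.0405] rot [-0.0219 -0.0287 -0.0126]
348.39447021484375 233.47097778320312 17.301776885986328 (332, 225, 33, 25) [ 0.51893966 -0.27052736  0.1       ]
```

```bash

echo '[[0,0,0,0.0583,0,0.101],[0,0,0,0.0583,0,0.101],[0,0,0,0.0583,0,0.101],[0,0,0,0,0,0]]' | python3 shift.py
python3 - <<'E'
from h import *; from station import ctrl
o=ctrl.get_obs(); print(o["qpos"].round(3))
y=YAW-.4; t=np.array([.4552,-.2886,0]); b=.0088*np.array([np.cos(y),np.sin(y),0])
to(o,t+b+.12*Z,yaw=y);to(o,t+b+.031*Z,yaw=y)
E
```

```text
time_s: 16.45
ee_pos: [0.4789, -0.2548, 0.1213]
eef_rot: [-3.117, 0.497, 2.761]
force: [-0.1, 0.4, -2.6]
grip_width: 0.0643
grip_force: 29.9
[-0.591  0.202  1.999  0.173  0.454 -1.912]
d [ 0.0167 -0.0398 -0.0066] rot [ 0.0052 -0.0262  0.0531]
d [ 0.0591 -0.0379  0.0716] rot [ 0.0052 -0.0262  0.0531]
```

The manual's scale: shifts go in units of 20 mm. Converting my numbers, -0.02 m is -1, 0.0085 m is 0.425.

```bash

echo '[[0.425,-1,-0.165,0.0026,-0.0131,0.0265],[0.425,-1,-0.165,0.0026,-0.0131,0.0265],[0,0,0,0,0,0],[0,0,0,0,0,0]]' | python3 shift.py
python3 - <<'E'
from h import *; from station import ctrl
c=ctrl.camera("top");o=ctrl.get_obs(); 
y=YAW-.4; t=np.array([.4552,-.2886,0]); b=.0088*np.array([np.cos(y),np.sin(y),0])
to(o,t+b+.031*Z,yaw=y); print("tin expected",o["ee_pos"]-b+[0,0,-.0055],"prev pic",plane(c,347.4,244.9,.103))
cv2.imwrite("pics/hold2.png",cv2.resize(c["pixels"][190:300,280:420],None,fx=5,fy=5,interpolation=cv2.INTER_CUBIC))
E
```

```text
time_s: 16.85
ee_pos: [0.4463, -0.2857, 0.1197]
eef_rot: [-3.14, 0.524, 2.705]
force: [0.2, 0.4, -2.5]
grip_width: 0.0641
grip_force: 29.9
d [0.0441 0.001  0.077 ] rot [0.0006 0.0001 0.0043]
tin expected [ 0.45452313 -0.28920897  0.11423957] prev pic [ 0.48189288 -0.27013828  0.103     ]
```

View pics/hold2.png

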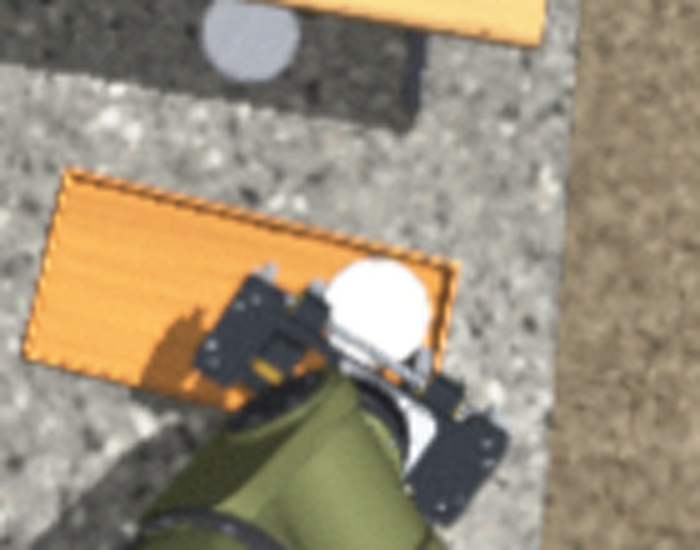

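The tin's lid is at about (355.6,252) full frame, round and level-looking, ahead of the pads and above the far end of the tray.

```bash

python3 - <<'E'
from h import *; from station import ctrl
c=ctrl.camera("top");o=ctrl.get_obs(); p=plane(c,355.6,252,.114); print(p,p-o["ee_pos"])
y=YAW-.4; t=np.array([.4552,-.2886,0]); off=o["ee_pos"]-p; off[2]=0
to(o,t+off+.06*Z,yaw=y); to(o,t+off+.032*Z,yaw=y)
E
```

```text
[ 0.46154998 -0.29566021  0.114     ] [ 0.01481959 -0.01041022 -0.00574017]
d [0.0374 0.0038 0.0474] rot [0.0007 0.0002 0.0042]
d [0.0515 0.0038 0.0716] rot [0.0007 0.0002 0.0042]
```

```bash

echo '[[0.6,0.05,0.75,0,0,0],[0.7,0.075,0.9,0,0,0],[0.575,0.05,0.725,0,0,0],[0.3,0,0.52,0,0,0],[0.3,0,0.52,0,0,0],[0,0,0,0,0,0]]' | python3 shift.py
echo '[[0.05,0,0.0865,0,0,0],[0,0,0,0,0,0]]' | python3 shift.py
echo '[[0.05,0,0.0865,0,0,0],[0,0,0,0,0,0]]' | python3 shift.py
```

```text
time_s: 17.55
ee_pos: [0.4399, -0.2777, 0.0344]
eef_rot: [-3.141, 0.521, 2.704]
force: [0.2, -0.5, -1.1]
grip_width: 0.0642
grip_force: 29.9
time_s: 17.75
ee_pos: [0.4403, -0.2785, 0.0341]
eef_rot: [-3.14, 0.524, 2.703]
force: [0.2, -0.5, -0.7]
grip_width: 0.0643
grip_force: 29.9
time_s: 17.95
ee_pos: [0.4402, -0.2788, 0.0321]
eef_rot: [-3.14, 0.525, 2.703]
force: [0.5, -0.4, 0.0]
grip_width: 0.0643
grip_force: 29.9
```

```bash

echo '[[0.03,0,0.05,0,0,0],[0,0,0,0,0,0]]' | python3 shift.py
echo '[[0,0,0,0,0,0],[0,0,0,0,0,0],[0,0,0,0,0,0],[0,0,0,0,0,0]]' | python3 shift.py 0.082 25
echo '[[-0.5,0,-0.865,0,0,0],[-1,0,-1.73,0,0,0],[-1,0,-1.73,0,0,0],[0,1,0,-0.0583,0,-0.101],[0,2,0,-0.0583,0,-0.101],[0,2,0,-0.0583,0,-0.101],[0,2,0,0,0,0],[0,0,0,0,0,0],[0,0,0,0,0,0]]' | python3 shift.py
python3 - <<'E'
from h import *; from station import ctrl
o=ctrl.get_obs(); p=TINS[1]-.009*XR; to(o,p+.06*Z); to(o,p+.16*Z-.12*XR); print(o["qpos"].round(2))
c=ctrl.camera("top"); cv2.imwrite("pics/placed1.png",cv2.resize(c["pixels"][150:290,200:400],None,fx=3.8,fy=3.8,interpolation=cv2.INTER_CUBIC))
E
```

```text
time_s: 18.15
ee_pos: [0.4405, -0.279, 0.0313]
eef_rot: [-3.14, 0.526, 2.702]
force: [1.2, 1.6, 5.5]
grip_width: 0.0645
grip_force: 29.9
time_s: 18.55
ee_pos: [0.4398, -0.2785, 0.0304]
eef_rot: [-3.141, 0.523, 2.702]
force: [-0.6, 0.4, -0.9]
grip_width: 0.0821
grip_force: 0.0
time_s: 19.45
ee_pos: [0.4731, -0.143, 0.1304]
eef_rot: [-3.14, 0.524, 3.054]
force: [0.9, -0.9, 0.3]
grip_width: 0.0824
grip_force: 0.0
d [-0.1024  0.1746  0.1402] rot [-0.0243 -0.0001 -0.0401]
d [-0.0486  0.1689 -0.0063] rot [-0.0243 -0.0001 -0.0401]
[-0.46  0.08  2.12  0.4   0.48 -2.26]
```

View pics/placed1.png

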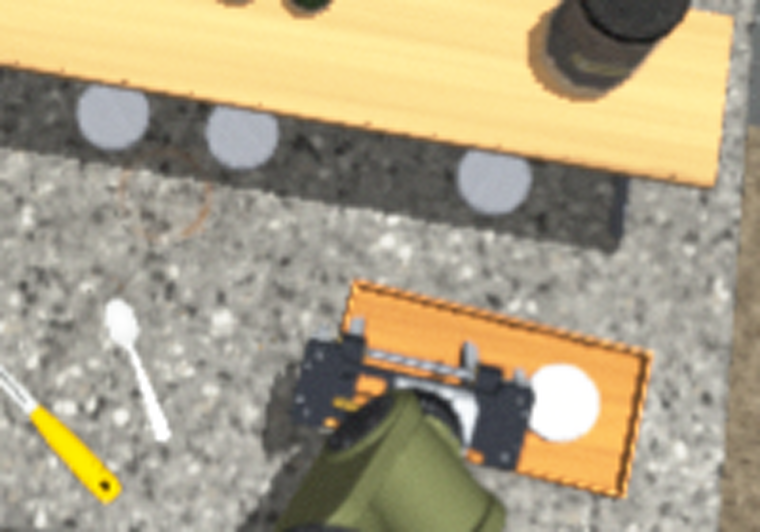

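The top view shows the tin standing in the far end of the tray (crop (563,403)). Tins a (113,117), b (243,132) and d (495,181) are unmoved.

```bash

echo '[[-0.3,1,0,-0.0122,0,-0.02],[-0.55,1.9,-0.075,-0.0122,0,-0.02],[-0.55,1.9,-0.075,0,0,0],[-0.55,1.9,-0.075,0,0,0],[-0.45,1.7,-0.075,0,0,0],[-0.7,0.1,1.9,0,0,0],[-0.7,0.05,1.9,0,0,0],[-0.7,0,1.9,0,0,0],[0,0,0,0,0,0],[0,0,0,0,0,0]]' | python3 shift.py 0.085
python3 - <<'E'
from h import *; from station import ctrl
o=ctrl.get_obs(); p=TINS[1]-.003*XR; to(o,p+.06*Z); to(o,p+.0255*Z)
E
```

```text
time_s: 20.5
ee_pos: [0.6137, 0.0199, 0.0806]
eef_rot: [3.141, 0.521, 3.097]
force: [0.3, 0.5, 1.3]
grip_width: 0.0849
grip_force: 0.0
d [-0.0237 -0.0015  0.0374] rot [-0.0015 -0.0026 -0.0029]
d [-0.0065 -0.0015  0.0673] rot [-0.0015 -0.0026 -0.0029]
```

```bash

echo '[[-0.6,-0.075,0.95,0,0,0],[-0.6,0,0.9,0,0,0],[0.3,0,0.525,0,0,0],[0.3,0,0.525,0,0,0],[0.25,0,0.44,0,0,0],[0,0,0,0,0,0],[0,0,0,0,0,0]]' | python3 shift.py
echo '[[0,0,0,0,0,0],[0,0,0,0,0,0],[0,0,0,0,0,0],[0,0,0,0,0,0],[0,0,0,0,0,0]]' | python3 shift.py 0.05 30
```

```text
time_s: 21.2
ee_pos: [0.653, 0.018, 0.0276]
eef_rot: [3.141, 0.523, 3.098]
force: [-0.4, -1.3, 0.6]
grip_width: 0.0848
grip_force: 0.0
time_s: 21.7
ee_pos: [0.6535, 0.018, 0.0278]
eef_rot: [3.141, 0.524, 3.098]
force: [-2.1, 1.3, 5.2]
grip_width: 0.0654
grip_force: 30.0
```

```bash

echo '[[-0.15,0,-0.275,0,0,0],[-0.2,0,-0.35,0,0,0],[0.65,0,-0.375,0,0,0],[1.1,0,-0.625,0,0,0],[1.1,0,-0.625,0,0,0],[0.75,0,-1,0,0,0],[-0.5,0,-0.865,0,0,0],[-0.6,0,-1.04,0,0,0],[0,0,0,0,0,0]]' | python3 shift.py
echo '[[0.4,-0.75,-0.25,0.0292,0,0.0505],[0.6,-1.25,-0.35,0.0292,0,0.0505],[0.6,-1.5,-0.35,0.0292,0,0.0505],[0.6,-1.5,-0.35,0.0292,0,0.0505],[0.6,-1.5,-0.35,0.0292,0,0.0505],[0,-0.75,0,0,0,0],[0,0,0,0,0,0]]' | python3 shift.py
python3 - <<'E'
from h import *; from station import ctrl
o=ctrl.get_obs(); print(o["qpos"].round(2))
y=YAW-.29; t=np.array([.4688,-.1594,0]); b=.009*np.array([np.cos(y),np.sin(y),0])
to(o,t+b+.11*Z,yaw=y)
E
```

```text
time_s: 22.6
ee_pos: [0.5659, 0.0217, 0.0987]
eef_rot: [3.141, 0.528, 3.098]
force: [0.1, -0.5, -1.9]
grip_width: 0.0656
grip_force: 30.0
time_s: 23.3
ee_pos: [0.4724, -0.1103, 0.0953]
eef_rot: [-3.142, 0.523, 2.805]
force: [-0.4, -0.1, -0.9]
grip_width: 0.0656
grip_force: 30.0
[-0.29  0.13  2.17 -0.07  0.31 -1.47]
d [-0.0106 -0.0475 -0.0108] rot [-0.0027 -0.0009 -0.0046]
```

```bash

echo '[[-0.25,-1.15,-0.25,0,0,0],[-0.275,-1.225,-0.275,0,0,0],[0,0,0,0,0,0],[0,0,0,0,0,0]]' | python3 shift.py
python3 - <<'E'
from h import *; from station import ctrl
c=ctrl.camera("top");o=ctrl.get_obs(); print(o["ee_pos"])
im=c["pixels"]; cv2.imwrite("pics/hold3.png",cv2.resize(im[190:300,270:400],None,fx=5,fy=5,interpolation=cv2.INTER_CUBIC))
E
```

```text
time_s: 23.7
ee_pos: [0.4612, -0.1551, 0.1097]
eef_rot: [3.141, 0.523, 2.806]
force: [0.2, -0.6, -2.1]
grip_width: 0.0659
grip_force: 30.0
[ 0.4612261  -0.15470389  0.10959212]
```

View pics/hold3.png

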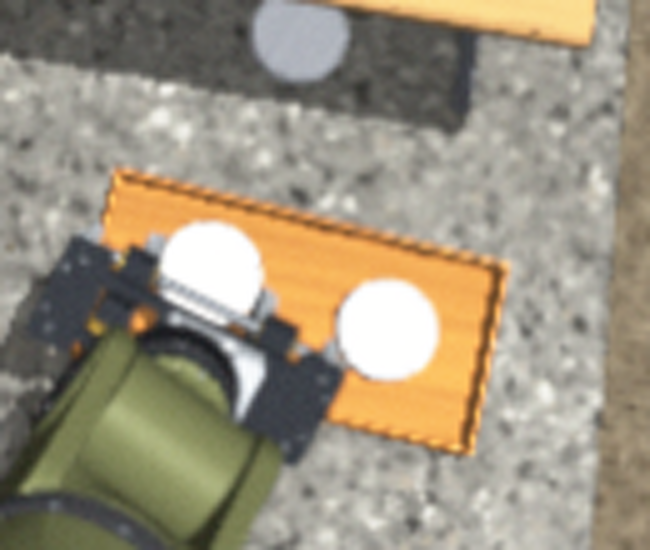

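Held tin's lid is at about (312.2,244.4) full frame; the placed one stands level at (347.6,256).

```bash

python3 - <<'E'
from h import *; from station import ctrl
c=ctrl.camera("top");o=ctrl.get_obs(); p=plane(c,312.2,244.4,.104); print(p,p-o["ee_pos"], "placed",plane(c,347.6,256,.024))
y=YAW-.295; t=np.array([.4688,-.1594,0]); off=o["ee_pos"]-p; off[2]=0
to(o,t+off+.06*Z,yaw=y); to(o,t+off+.037*Z,yaw=y)
E
```

```text
[ 0.46866743 -0.15960213  0.104     ] [ 0.00740049 -0.00509305 -0.00557924] placed [ 0.45694005 -0.28898914  0.024     ]
d [0.0247 0.0002 0.043 ] rot [ 0.0012 -0.0013  0.002 ]
d [0.0362 0.0002 0.0629] rot [ 0.0012 -0.0013  0.002 ]
```

```bash

echo '[[0.45,0,0.775,0,0,0],[0.5,0,0.865,0,0,0],[0.5,0,0.865,0,0,0],[0.35,0,0.605,0,0,0],[0,0,0,0,0,0],[0,0,0,0,0,0]]' | python3 shift.py
echo '[[0.05,0,0.0865,0,0,0],[0,0,0,0,0,0]]' | python3 shift.py
echo '[[0.04,0,0.065,0,0,0],[0,0,0,0,0,0]]' | python3 shift.py
```

```text
time_s: 24.4
ee_pos: [0.4613, -0.1547, 0.0383]
eef_rot: [3.141, 0.523, 2.808]
force: [0.5, 0.8, -2.1]
grip_width: 0.0652
grip_force: 30.0
time_s: 24.6
ee_pos: [0.4614, -0.1552, 0.0368]
eef_rot: [3.142, 0.524, 2.807]
force: [-0.1, -0.3, -1.7]
grip_width: 0.0655
grip_force: 30.0
time_s: 24.8
ee_pos: [0.4611, -0.1553, 0.0349]
eef_rot: [3.142, 0.524, 2.807]
force: [-0.6, 0.6, -1.7]
grip_width: 0.066
grip_force: 30.0
```

```bash

echo '[[0.04,0,0.065,0,0,0],[0,0,0,0,0,0]]' | python3 shift.py
echo '[[0.025,0,0.0435,0,0,0],[0,0,0,0,0,0]]' | python3 shift.py
echo '[[0.015,0,0.025,0,0,0],[0,0,0,0,0,0]]' | python3 shift.py
```

```text
time_s: 25.0
ee_pos: [0.4609, -0.1553, 0.0331]
eef_rot: [3.142, 0.523, 2.807]
force: [-0.3, -0.3, -1.4]
grip_width: 0.0658
grip_force: 30.0
time_s: 25.2
ee_pos: [0.461, -0.1553, 0.0322]
eef_rot: [-3.142, 0.523, 2.807]
force: [-0.6, -0.7, -0.1]
grip_width: 0.0657
grip_force: 30.0
time_s: 25.4
ee_pos: [0.4612, -0.1554, 0.0318]
eef_rot: [-3.142, 0.524, 2.807]
force: [-0.1, -0.3, 1.4]
grip_width: 0.0655
grip_force: 30.0
```

```bash

echo '[[0,0,0,0,0,0],[0,0,0,0,0,0],[0,0,0,0,0,0],[0,0,0,0,0,0]]' | python3 shift.py 0.082 25
echo '[[-0.5,0,-0.865,0,0,0],[-1,0,-1.73,0,0,0],[-1,0,-1.73,0,0,0],[-0.5,1,-0.865,0,0,0],[0,2,0,0,0,0],[0,2,0,0,0,0],[0,2,0,0,0,0],[0,1.5,0,0,0,0],[0,0,0,0,0,0],[0,0,0,0,0,0]]' | python3 shift.py
python3 - <<'E'
from h import *; from station import ctrl
a=ctrl.camera("scene")["pixels"][120:360,180:400];b=ctrl.camera("top")["pixels"][130:290,200:400]
cv2.imwrite("pics/end.png",np.hstack([cv2.resize(a,(412,450)),cv2.resize(b,(388,310)).copy() if 0 else cv2.copyMakeBorder(cv2.resize(b,(388,310)),0,140,0,0,0)]))
E
```

```text
time_s: 25.8
ee_pos: [0.461, -0.1553, 0.0316]
eef_rot: [-3.142, 0.523, 2.807]
force: [-0.3, 0.2, 0.0]
grip_width: 0.0821
grip_force: 0.0
time_s: 26.8
ee_pos: [0.5168, 0.0056, 0.1512]
eef_rot: [-3.141, 0.523, 2.808]
force: [0.2, -1.1, 0.0]
grip_width: 0.0819
grip_force: 0.0
```

View pics/end.png

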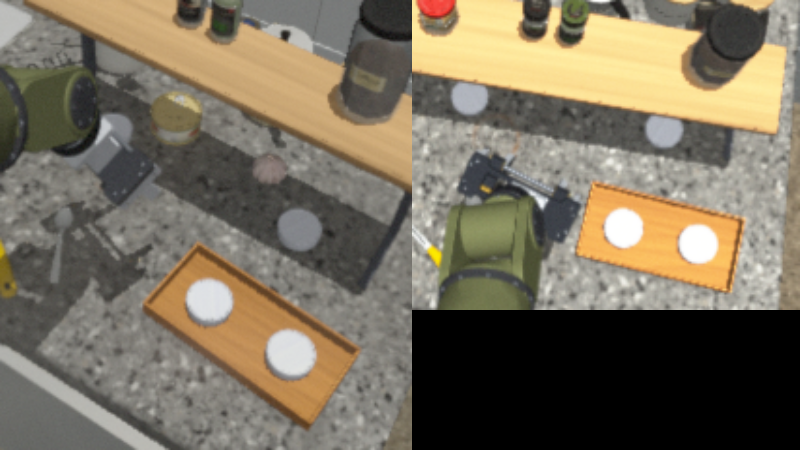

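Both tins stand level and side by side in the tray, at (209,302) and (290,354) in the left half of the picture. Tins a and d, the flat can and the garlic are where they were, and the gripper touches nothing.

```bash
python3 -c "
from station import ctrl
print(ctrl.hand_in())"
```

```text
the job is handed in; nothing more can be done
None
```

The job is handed in at about 27 s: the second and third tins from the left each sank about 3.5 mm under light pressing and now stand upright in the tray. The leftmost tin held firm at both spots, with the pressing force peaking at about 13 N there, over the 6 N guide. The rightmost I did not press, taking it as sound because two rockers were already found; both were left standing where they were.

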